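# Pin down the vial shaker's plate with its hairpin clip

### The arm

A 6-joint arm with a two-finger parallel gripper is mounted at the origin on the work surface. World frame = base frame: x ahead of the robot, y to its left, z up, the work surface at z = 0. Lengths are in m, angles in degrees, forces in N, time in s.
With the tool pointing down it reaches from about 0.35 to 0.875 m from the base axis. Payload 4.2 kg.
Tool frame: the origin (TCP) lies between the finger pads; the fingertips stand 17 mm ahead of it and the grasp point (between the pads) lies 2 mm behind it; y points along the fingers, x is the direction in which the jaws open and shut, and the axes are right-handed (so a half turn about y gives the same grasp; the last joint's range is limited). The gripper opens to 85 mm and grips with 20 to 120 N. Pads are 22 mm wide; open, the fingers measure 114 mm over their backs; the gripper's body (76 mm by 85 mm) begins 54 mm behind the grasp point. The pads swing forward as they close: fully open they stand 13 mm farther back than shut.
Start: joints at [79.045, 22.042, 0.453, 0, -68.411, -14.817], TCP at [0.272, 0.563, 0.222] pointing down, gripper open.
Joint ranges: [-179.83, 179.83], [-69.29, 118.12], [-61.27, 80.66], [-181.25, 117.63], [-171.15, -9.14], [-177.46, 177.46]. Speed limits (degrees/s): [159.86, 159.86, 180, 180, 180, 180].

### API

Orientations are given as a 3x3 rotation matrix whose columns are the frame's x, y, z axes.
In Python, from bench import ctrl gives the robot as it stands.
- The arm moves only by the tool step_arm, never from a script. Its argument "rows" is a list of rows, each a list of 3 entries, a list of its own where there are three numbers: the finger opening in cm, from 0 to 8.54, then the shift along the tool's x, y, z in cm, then the turn, a rotation vector about the tool's x, y, z in degrees. In form: [[hand, [tx, ty, tz], [wx, wy, wz]], ...]. A call has 1 to 20 rows; each row shifts and turns the commanded pose from where the row before left it, along the tool's axes as they then stand; what a row does not reach is not made up. A row lasts 1/12 s, in which the tool goes at most 41.7 mm and 7.16 degrees, less where a joint would pass 70% of its speed; a pose out of reach is approached as far as the arm can. A call with a gripper value outside its range is refused whole. The fingers move at their own pace and stop on an object; "grip_force" is the grip in N (left out, the last holds). Time passes only in rows, so rows that do not move let the fingers close. It gives the time, the measured TCP pose, the force and the opening at its end, in the units of the state.
- ctrl.state(): the state, without advancing time (a new reading comes with each control period).
- ctrl.snapshot(name): name is "scene" or "top"; returns (picture, depth): 420x560x3 uint8, red, green, blue; 420x560 float32, m along the optical axis (not along the pixel's ray), 0 where there is no reading.
- ctrl.calibration(name): a dict with "fx", "fy", "cx", "cy" (pixels), "origin" and "rotation" of the camera in the world. Camera axes: x right, y down, z forward; pixel columns grow to the right and rows downward; lengths in m; the calibration is good to about 2 mm. A picture is of the moment at which its call begins. calibration takes no time and is no camera call.
- ctrl.finish_job(): hands the job in, once; it reports no verdict.
The state is a dict: "time": time; "qpos": joint angles; "joint_velocities": joint speeds; "effort": joint torques, N m; "eef_pos": TCP position; "ee_rot": TCP orientation; "contact_force": force on the tool from outside, world axes, zero at the start; "wrist_torque": the same for the moment, N m; "finger_gap": finger opening in m.
Only numpy, scipy, OpenCV 4.12 (cv2) and the standard library are available. Lean on these libraries where they do the work, as an engineer would, in place of code of your own. Each camera call takes 0.05 s, during which the arm holds its last target.

### The job

Get the vial shaker ready to run: swing its hinged hold-down plate fully shut over the vials, then pick up the hairpin spring clip and push it sideways onto the pin that sticks up through the plate, under the pin's head, until it snaps past the bulges in its legs and sits fully home. The pin stands in soft rubber and tears loose if it is pushed hard, so feel for the snap and stop; leave the clip lying flat on the shut plate and do not disturb the glassware around.

Things in the scene. Friction and masses are not known exactly. Their poses are not given: they have to be found in the camera images.
- shaker: White vial shaker, fixed to the bench, 200 (x) x 240 (y) x 60 mm, with amber vials in a rack on top. Origin at the centre of its underside on the bench; x axis from its front (knob side) to the plate's hinge, z up.
- plate (a joint): Angle of the hold-down plate in rad: 0 fully shut (level), grows as it opens (its front edge rises), up to 1.3. It stays where it is left; a push of a few newtons on its front part swings it. Its hinge line is parallel to the shaker's y axis, at x = +85 mm, z = 102 mm in the shaker's frame.
- plate_edge (a point): Middle of the plate's free (front) edge, on its upper face. The plate is bare aluminium, 165 mm from hinge to free edge, 170 mm wide (y), 5 mm thick; shut, its upper face is 107 mm above the bench. A 32 mm square hole in it, 120 mm from the hinge, lets the pin through.
- pin: Upright steel pin of the shaker, 10 mm shank. Origin on its axis at the height of the shut plate's upper face (107 mm above the bench); at rest at x = -35 mm, y = 0 in the shaker's frame. It stands in soft rubber: it yields sideways 1.1 mm per N while the clip is pushed on, and springs back. Pushed more than 14 mm over (12.5 N) it tears loose.
- pin_head (a point): Top centre of the pin's round head, 17 mm in diameter. The head's underside is 10 mm and its top 17 mm above the shut plate's upper face.
- clip: Hairpin spring clip of 4 mm steel wire, lying flat, 66 mm long, 25 mm wide, 45 g. Origin on its underside at the centre of its seat, where the pin's axis comes to lie; x axis points out of its mouth (it is pushed along +x), z up. A stop tongue between the legs, 5 mm high, ends at x = -5.3 mm; the pin rests against it when home.
- clip_tab (a point): Centre of the clip's upright grey plastic finger tab: a block 20 (along clip x) x 12 (y) x 34 mm high (z), standing from the clip's underside; this point is at x = -32 mm, z = 17 mm in the clip's frame.
- clip_mouth (a point): Middle of the clip's mouth, between the leg ends, at x = +17 mm, z = 2 mm in the clip's frame. The mouth is 17 mm wide; the legs bulge inwards to a 5.4 mm gap at x = +6 mm and spring apart as the pin is pressed in. It takes some 5 to 10 N, by friction, to snap past the bulges; the push then drops suddenly. Pulling it off takes more.
- bottle: Small amber jar, 44 mm in diameter, 75 mm tall, origin at the centre of its underside. Not to be disturbed.
- beaker: Glass beaker, 60 mm in diameter, 70 mm tall, origin at the centre of its underside. Not to be disturbed.
- oil: Green glass oil bottle, 64 mm in diameter, 200 mm tall, origin at the centre of its underside. Not to be disturbed.
Mind the look-alikes: they are no part of the job. Of the things that look like the clip, take the one that is farthest to the robot's right at the start.

How it is judged:
By the outcome, as a careful person would: the job done as asked, in the order asked, and still so for the second after the job is handed in, with the robot touching nothing.
It also fails if it takes over 67 s, if anything falls off the work surface, if the arm or the gripper's body presses on something with over 40 N, if the wrist force passes 120 N, or if a joint passes its speed limit or range.

## Working session

There is one attempt and no reset: what is moved stays moved. The work goes in short steps, Python scripts to look and compute and a tool call to move; the robot and the scene stay as the last step left them, time stands still between calls to the robot, and variables do not carry over. Pictures are saved under pics/ and viewed, and the job is handed in when it is done.

Besides the shell and the picture viewer there is one more tool, called as name([rows], argument=value, ...), one row to a line, values as JSON. step_arm: Moves the arm, as the interface text tells. Its arguments: {"type":"object","properties":{"rows":{"type":"array","items":{"type":"array"}},"grip_force":{"type":"number"}},"required":["rows"]}

```bash
ls; mkdir -p pics
python3 - <<'E'
from bench import ctrl
import cv2,numpy as np
s=ctrl.state();print({k:np.round(v,4).tolist() for k,v in s.items()})
for n in("scene","top"):
    p,d=ctrl.snapshot(n);cv2.imwrite(f"pics/{n}0.png",p[:,:,::-1]);np.savez(f"{n}0.npz",p=p,d=d)
    c=ctrl.calibration(n);print(n,{k:np.round(v,4).tolist() for k,v in c.items()})
E
```

```text
pics
{'time': 0.0, 'qpos': [79.0453, 22.093, 0.381, -0.0278, -68.4117, -14.8151], 'joint_velocities': [0.0315, -0.0669, 0.0192, -0.0127, -0.0364, 0.0556], 'effort': [0.0014, -39.2289, 18.8401, 4.1859, -0.0047, -0.0], 'eef_pos': [0.2715, 0.5623, 0.221], 'ee_rot': [[-0.4349, -0.0009, 0.9005], [-0.9005, -0.002, -0.4349], [0.0022, -1.0, 0.0001]], 'contact_force': [1.1463, 0.9788, 0.7909], 'wrist_torque': [-0.0401, 0.0415, 0.0154], 'finger_gap': 0.0853}
scene {'fx': 496.5369, 'fy': 496.5369, 'cx': 277.8674, 'cy': 207.6187, 'origin': [1.0686, 0.7931, 0.9231], 'rotation': [[-0.8162, 0.376, -0.4387], [0.5777, 0.541, -0.6112], [0.0076, -0.7523, -0.6588]]}
top {'fx': 495.2419, 'fy': 495.2419, 'cx': 283.5072, 'cy': 204.6797, 'origin': [0.411, 0.0585, 1.3826], 'rotation': [[0.0152, -0.9955, 0.0941], [-0.9995, -0.0176, -0.0244], [0.026, -0.0936, -0.9953]]}
```

View pics/scene0.png

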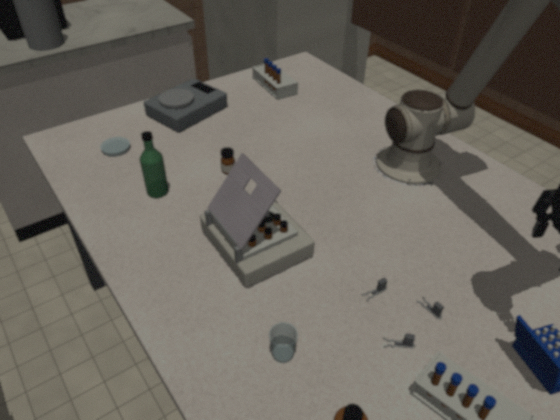

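View pics/top0.png

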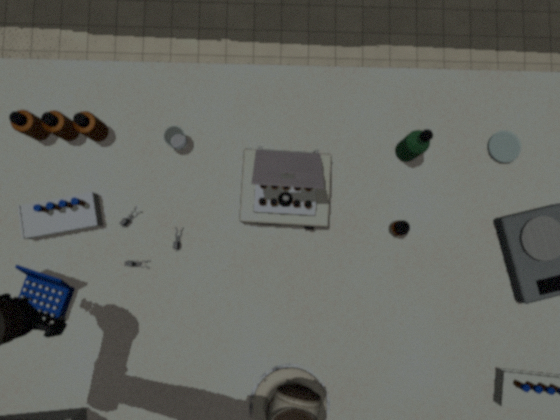

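```bash
cat > h.py <<'E'
import numpy as np,cv2
from bench import ctrl
def ray(n,u,v):
    c=ctrl.calibration(n);d=np.array([(u-c['cx'])/c['fx'],(v-c['cy'])/c['fy'],1.]);R=np.array(c['rotation'])
    return np.array(c['origin']),R@d
def onplane(n,u,v,z):
    o,d=ray(n,u,v);return o+d*(z-o[2])/d[2]
def dp(n,D,u,v):
    o,d=ray(n,u,v);return o+d*D[int(v),int(u)]
def tri(uvs):
    A=np.zeros((3,3));b=np.zeros(3);L=[]
    for n,u,v in uvs:
        o,d=ray(n,u,v);d=d/np.linalg.norm(d);P=np.eye(3)-np.outer(d,d);A+=P;b+=P@o;L.append((o,P))
    x=np.linalg.solve(A,b);return x,[np.linalg.norm(P@(x-o)) for o,P in L]
def proj(n,X):
    c=ctrl.calibration(n);p=np.array(c['rotation']).T@(np.array(X)-c['origin']);return np.array([c['fx']*p[0]/p[2]+c['cx'],c['fy']*p[1]/p[2]+c['cy']])
def crop(p,x0,y0,w,h,k,out):
    im=cv2.resize(p[y0:y0+h,x0:x0+w,::-1],None,fx=k,fy=k,interpolation=cv2.INTER_CUBIC)
    im=np.clip(im.astype(float)*1.6,0,255).astype(np.uint8)
    for i in range(0,w,10): cv2.putText(im,str(x0+i) ,(i*k,8),0,.3,(0,0,255),1); cv2.line(im,(i*k,10),(i*k,16),(0,0,255),1)
    for i in range(0,h,10): cv2.putText(im,str(y0+i),(0,i*k+4),0,.3,(0,0,255),1)
    cv2.imwrite(out,im)
E
python3 - <<'E'
from h import *
t=np.load('top0.npz')['p'];s=np.load('scene0.npz')['p']
crop(t,105,195,100,75,8,'pics/t_clip.png')
crop(s,355,265,100,90,6,'pics/s_clip.png')
crop(t,230,140,110,95,6,'pics/t_sh.png')
crop(s,190,145,135,145,4,'pics/s_sh.png')
E
```

```text
(no output)
```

View pics/t_clip.png

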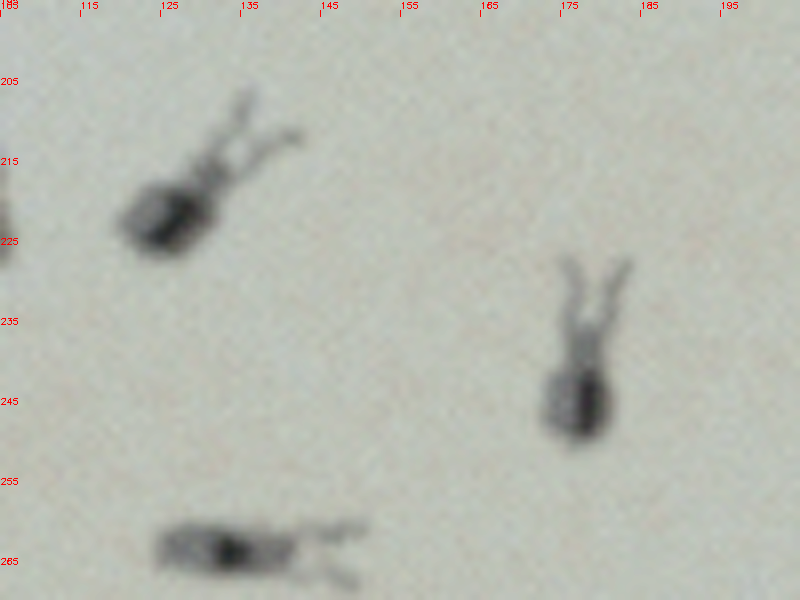

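View pics/s_clip.png

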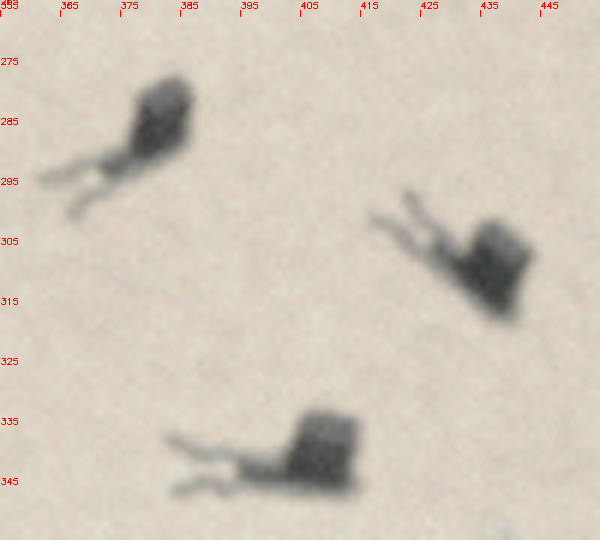

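View pics/t_sh.png

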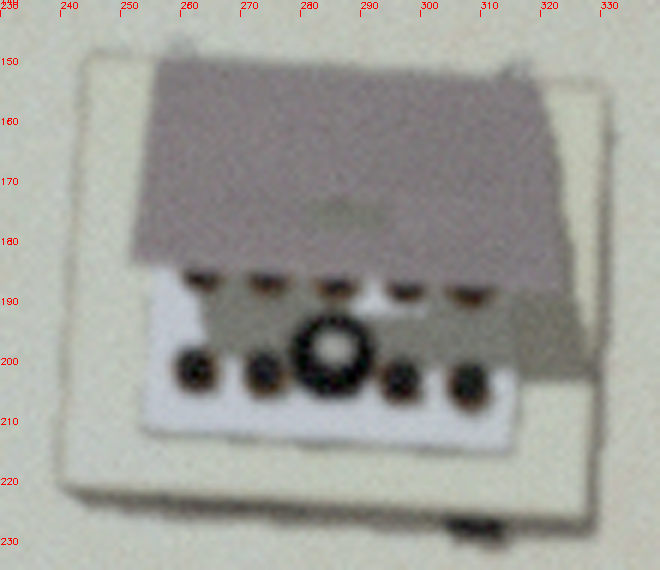

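View pics/s_sh.png

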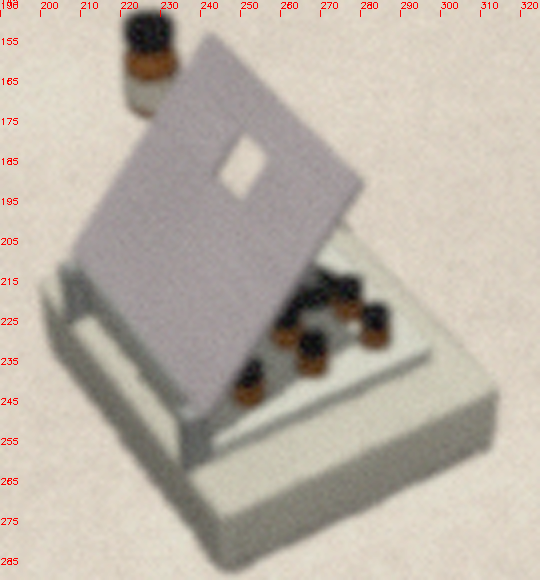

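Run:
```python
from h import *
np.set_printoptions(precision=4,suppress=True)
for uv in [(244.2,148.3),(330.8,152.5),(240.8,220.8),(328.7,226.7)]: print('top corner',onplane('top',*uv,.06))
for uv in [(238,247),(205,300-0)]: pass
# scene top-face corners: left-near(242? )
sc=lambda x,y:(190+x/4,145+y/4)
print('sceneTop', [onplane('scene',*sc(*c),.06) for c in [(225,515),(495,390),(45,285)]])
print('pin',onplane('top',285.3,198.7,.124))
print('edge +y',tri([('top',252.3,183.7),('scene',280.5,190.8)]))
print('edge -y',tri([('top',325.5,188.7),('scene',242.5,153.3)]))
print('edge mid hole',tri([('top',230+345/6,140+213/6),('scene',*sc(243,165))]))
D=np.load('scene0.npz')['d']
pts=np.array([dp('scene',D,u,v) for u,v in [(240,165),(262,182),(225,190),(250,210),(240,225)]]);print(pts)
# clip
print('tab top', tri([('top',178.5-1.2,245),('scene',383,282)]))
for uv in [(176,227.5),(183,228)]: print('leg top',onplane('top',*uv,.002))
for uv in [(361,294.5),(366,300.5)]: print('leg sc',onplane('scene',*uv,.002))
t=np.load('top0.npz')['p'].astype(int);
D2=np.load('top0.npz')['d'];print(D2[236:252:2,170:186:2]); print(dp('top',D2,177,245))
```

```text
top corner [0.6874 0.1348 0.06  ]
top corner [ 0.6807 -0.1003  0.06  ]
top corner [0.4908 0.1394 0.06  ]
top corner [ 0.4789 -0.096   0.06  ]
sceneTop [array([0.686 , 0.1385, 0.06  ]), array([0.4966, 0.148 , 0.06  ]), array([ 0.6759, -0.093 ,  0.06  ])]
pin [0.5454 0.0232 0.124 ]
edge +y (array([0.5681, 0.1044, 0.2273]), [np.float64(0.00038379448125444875), np.float64(0.0003837944812544231)])
edge -y (array([ 0.5593, -0.0679,  0.2254]), [np.float64(0.0008591546793954116), np.float64(0.0008591546793955611)])
edge mid hole (array([0.5937, 0.0211, 0.197 ]), [np.float64(0.0005414111642870504), np.float64(0.0005414111642868837)])
[[ 0.5835 -0.0398  0.2171]
 [ 0.5795  0.0486  0.2209]
 [ 0.6291 -0.0397  0.1613]
 [ 0.624   0.0644  0.1696]
 [ 0.6506  0.0609  0.1342]]
tab top (array([0.4221, 0.3146, 0.0235]), [np.float64(0.002908011406080531), np.float64(0.0029080114060804963)])
leg top [0.4726 0.3218 0.002 ]
leg top [0.4716 0.3025 0.002 ]
leg sc [0.4738 0.3031 0.002 ]
leg sc [0.4763 0.3229 0.002 ]
[[1.3699 1.3743 1.3687 1.369  1.3687 1.3728 1.3708 1.3748]
 [1.372  1.3786 1.3732 1.3698 1.3703 1.371  1.3718 1.3753]
 [1.3691 1.3728 1.3721 1.3751 1.3633 1.3717 1.3706 1.3798]
 [1.3674 1.3712 1.3354 1.3433 1.3475 1.3726 1.373  1.3766]
 [1.3699 1.3739 1.3341 1.3324 1.3457 1.3718 1.3688 1.3754]
 [1.3677 1.3655 1.3388 1.3414 1.3582 1.3684 1.3627 1.374 ]
 [1.3663 1.3704 1.3346 1.3374 1.3601 1.3724 1.3716 1.3746]
 [1.3702 1.3727 1.37   1.3631 1.3696 1.3739 1.3717 1.3618]]
[0.4241 0.3128 0.0261]
```

step_arm([
  [0,[0,-1.5,0],[0,-6.4,0]],
  [0,[0,-1.5,0],[0,-6.4,0]],
  [0,[0,-1.5,0],[0,-6.4,0]],
  [0,[0,-1.5,0],[0,-6.5,0]],
  [0,[0,0,0],[0,0,0]],
], grip_force=40)

```text
time: 0.52
eef_pos: [0.2723, 0.564, 0.2852]
ee_rot: [[0.001, 0.002, 1.0], [-1.0, 0.005, 0.001], [-0.005, -1.0, 0.002]]
contact_force: [0.5, 0.1, 1.6]
finger_gap: 0.0255
```

Run:
```python
from h import *
np.set_printoptions(precision=4,suppress=True)
s=ctrl.state();print(s['eef_pos'],s['ee_rot'],s['qpos'])
for n,(x0,x1,y0,y1) in {'top':(165,195,222,256),'scene':(355,392,270,308)}.items():
    f=np.load(n+'0.npz');D=f['d'];p=f['p'].astype(int).sum(2)
    P=np.array([np.r_[dp(n,D,u,v),u,v] for u in range(x0,x1) for v in range(y0,y1)])
    m=P[:,2]>.018;print(n,m.sum(),P[m].mean(0),P[m].min(0),P[m].max(0))
```

```text
[0.2723 0.564  0.2852] [[ 0.0009  0.0022  1.    ]
 [-1.      0.0051  0.0009]
 [-0.0051 -1.      0.0022]] [ 79.0464  20.0659   6.4464   0.0715 -76.0669  10.9897]
top 45 [  0.4257   0.3105   0.0616 175.5778 243.9333] [  0.411    0.0585   0.018  173.     230.    ] [  0.4351   0.3226   1.3826 184.     248.    ]
scene 83 [  0.4755   0.3537   0.0947 380.7108 283.2169] [  0.4156   0.3116   0.0181 357.     278.    ] [  1.0686   0.7931   0.9231 389.     306.    ]
```

step_arm([
  [0,[3.3,0,2.0],[0,0,0]],
  [0,[3.3,0,2.0],[0,0,0]],
  [0,[3.3,0,2.0],[0,0,0]],
  [0,[3.3,0,2.0],[0,0,0]],
  [0,[3.3,0,2.0],[0,0,0]],
  [0,[3.3,0,2.0],[0,0,0]],
  [0,[3.3,0,2.0],[0,0,0]],
  [0,[3.3,0,2.0],[0,0,0]],
  [0,[3.3,0,2.0],[0,0,0]],
  [0,[3.3,0,2.0],[0,0,0]],
  [0,[3.3,0,2.0],[0,0,0]],
  [0,[3.3,0,2.0],[0,0,0]],
  [0,[3.3,0,2.2],[0,0,0]],
  [0,[3.3,0,2.2],[0,0,0]],
  [0,[3.7,0,2.2],[0,0,0]],
  [0,[0,0,0],[0,0,0]],
  [0,[0,0,0],[0,0,0]],
])

```text
time: 1.93
eef_pos: [0.5765, 0.0624, 0.28]
ee_rot: [[-0.008, -0.003, 1.0], [-1.0, -0.001, -0.008], [0.001, -1.0, -0.003]]
contact_force: [-0.2, -0.5, -0.9]
finger_gap: 0.0001
```

Run:
```python
from h import *
np.set_printoptions(precision=4,suppress=True)
for n in("scene","top"):
    p,d=ctrl.snapshot(n);np.savez(f"{n}1.npz",p=p,d=d)
    if n=='scene': crop(p,150,80,190,150,4,'pics/s1.png')
for n,(x0,x1,y0,y1) in {'top':(165,195,222,256),'scene':(355,392,270,308)}.items():
  for k in '01':
    f=np.load(n+k+'.npz');D=f['d']
    P=np.array([np.r_[dp(n,D,u,v),u,v] for u in range(x0,x1) for v in range(y0,y1) if D[v,u]>0])
    m=P[:,2]>.018;m2=P[:,2]>.028;print(n,m.sum(),P[m].mean(0),P[m].min(0),P[m].max(0),P[m2].mean(0),m2.sum())
```

```text
top 44 [  0.426    0.3162   0.0316 175.3864 244.25  ] [  0.4158   0.3103   0.018  173.     241.    ] [  0.4351   0.3226   0.0391 178.     248.    ] [  0.4258   0.3171   0.0333 174.9459 244.2973] 37
top 917 [  0.4291   0.191    0.6484 180.8626 237.6227] [  0.4032   0.1685   0.6123 165.     222.    ] [  0.4527   0.2217   0.6641 194.     255.    ] [  0.4291   0.191    0.6484 180.8626 237.6227] 917Traceback (most recent call last):
  File "<stdin>", line 9, in <module>
  File "h.py", line 9, in dp
    o,d=ray(n,u,v);return o+d*D[int(v),int(u)]
        ~~~^^^^^^^
  File "h.py", line 4, in ray
    c=ctrl.calibration(n);d=np.array([(u-c['cx'])/c['fx'],(v-c['cy'])/c['fy'],1.]);R=np.array(c['rotation'])
ValueError: time passes only in moves, steps and waits
```

View pics/s1.png

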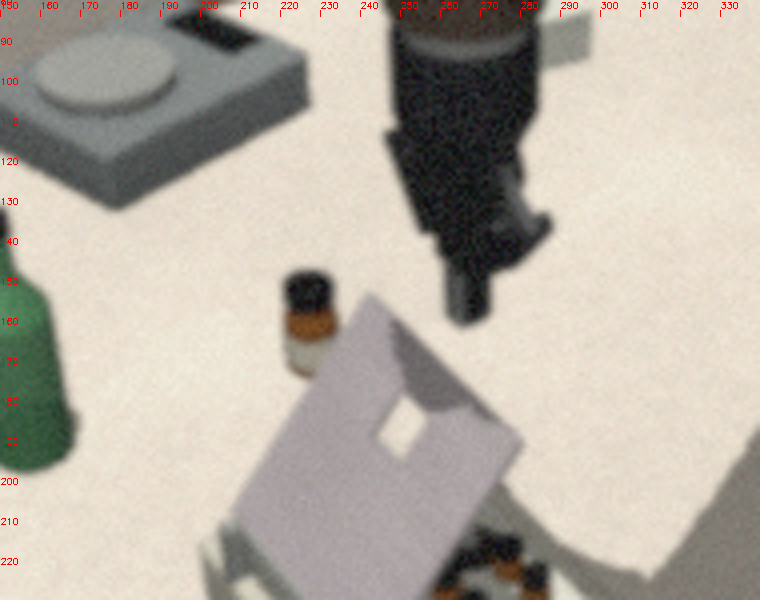

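step_arm([
  [0,[0,1,0],[0,0,0]],
  [0,[0,1,0],[0,0,0]],
  [0,[0,1,0],[0,0,0]],
  [0,[0,1,0],[0,0,0]],
  [0,[0,0.8,-0.5],[0,0,0]],
  [0,[0,0.8,-0.5],[0,0,0]],
  [0,[0,0.8,-0.5],[0,0,0]],
  [0,[0,0.8,-0.5],[0,0,0]],
  [0,[0,0.65,-0.4],[0,0,0]],
  [0,[0,0.65,-0.4],[0,0,0]],
  [0,[0,0.65,-0.4],[0,0,0]],
  [0,[0,0.65,-0.4],[0,0,0]],
])

```text
time: 3.03
eef_pos: [0.5395, 0.0648, 0.1837]
ee_rot: [[-0.001, -0.0, 1.0], [-1.0, 0.0, -0.001], [-0.0, -1.0, -0.0]]
contact_force: [-2.3, 0.4, 3.0]
finger_gap: 0.0003
```

```bash
python3 - <<'E'
from bench import ctrl
import pickle
pickle.dump({n:ctrl.calibration(n) for n in('scene','top')},open('cal.pkl','wb'))
E
sed -i "s/^from bench import ctrl/from bench import ctrl\nimport pickle\nCAL=pickle.load(open('\.\/cal.pkl','rb'))/; s/ctrl.calibration(n)/CAL[n]/" h.py; head -8 h.py
python3 - <<'E'
from h import *
p,d=ctrl.snapshot('scene');crop(p,150,80,190,150,4,'pics/s2.png')
np.set_printoptions(precision=3,suppress=True)
for n,(x0,x1,y0,y1) in {'scene':(355,392,270,308)}.items():
  for k in '01':
    f=np.load(n+k+'.npz');D=f['d']
    P=np.array([np.r_[dp(n,D,u,v),u,v] for u in range(x0,x1) for v in range(y0,y1) if D[v,u]>0])
    m=P[:,2]>.018;m2=P[:,2]>.028;print(n,m.sum(),P[m].mean(0),P[m].min(0),P[m].max(0),P[m2].mean(0),m2.sum())
E
```

```text
import numpy as np,cv2
from bench import ctrl
import pickle
CAL=pickle.load(open('cal.pkl','rb'))
def ray(n,u,v):
    c=CAL[n];d=np.array([(u-c['cx'])/c['fx'],(v-c['cy'])/c['fy'],1.]);R=np.array(c['rotation'])
    return np.array(c['origin']),R@d
def onplane(n,u,v,z):
scene 77 [  0.429   0.319   0.03  381.403 282.701] [  0.416   0.312   0.018 377.    278.   ] [  0.439   0.325   0.038 386.    288.   ] [  0.428   0.319   0.034 381.75  281.167] 48
scene 76 [  0.429   0.319   0.03  381.382 282.618] [  0.415   0.311   0.018 377.    278.   ] [  0.438   0.325   0.038 386.    288.   ] [  0.428   0.319   0.034 381.717 281.043] 46
```

View pics/s2.png

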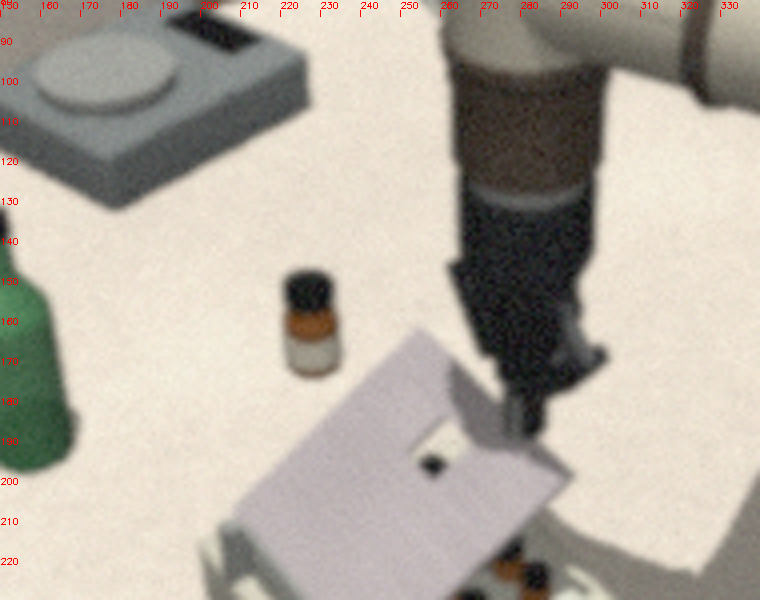

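step_arm([
  [0,[0,0.7,-0.25],[0,0,0]],
  [0,[0,0.7,-0.25],[0,0,0]],
  [0,[0,0.7,-0.2],[0,0,0]],
  [0,[0,0.7,-0.2],[0,0,0]],
  [0,[0,0.6,-0.1],[0,0,0]],
  [0,[0,0.6,-0.1],[0,0,0]],
  [0,[0,0.5,0],[0,0,0]],
  [0,[0,0.3,0],[0,0,0]],
  [0,[0,0.2,0],[0,0,0]],
])

```text
time: 3.83
eef_pos: [0.5293, 0.0646, 0.1335]
ee_rot: [[-0.001, -0.001, 1.0], [-1.0, -0.0, -0.001], [0.0, -1.0, -0.001]]
contact_force: [-0.1, -0.1, 0.6]
finger_gap: -0.0005
```

step_arm([
  [0,[0,0.2,0],[0,0,0]],
  [0,[0,0.2,0],[0,0,0]],
  [0,[0,0.2,0],[0,0,0]],
])

```text
time: 4.08
eef_pos: [0.5296, 0.0648, 0.1281]
ee_rot: [[-0.001, 0.001, 1.0], [-1.0, 0.0, -0.001], [-0.0, -1.0, 0.001]]
contact_force: [-0.5, 0.2, 1.7]
finger_gap: -0.0
```

step_arm([
  [0,[0,0.1,0],[0,0,0]],
  [0,[0,0.1,0],[0,0,0]],
])

```text
time: 4.25
eef_pos: [0.5294, 0.0647, 0.1261]
ee_rot: [[-0.001, 0.0, 1.0], [-1.0, 0.0, -0.001], [-0.0, -1.0, 0.0]]
contact_force: [-0.6, 0.5, 0.5]
finger_gap: -0.0
```

step_arm([
  [0,[0,0.1,0],[0,0,0]],
  [0,[0,0.1,0],[0,0,0]],
])

```text
time: 4.42
eef_pos: [0.5294, 0.0647, 0.1241]
ee_rot: [[-0.001, 0.0, 1.0], [-1.0, 0.0, -0.001], [-0.0, -1.0, 0.0]]
contact_force: [-0.8, -0.4, 0.6]
finger_gap: 0.0002
```

step_arm([
  [0,[0,0.1,0],[0,0,0]],
  [0,[0,0,0],[0,0,0]],
])

```text
time: 4.58
eef_pos: [0.5294, 0.0647, 0.1229]
ee_rot: [[-0.001, -0.0, 1.0], [-1.0, 0.0, -0.001], [-0.0, -1.0, -0.0]]
contact_force: [0.0, 0.1, 0.1]
finger_gap: 0.0001
```

Run:
```python
from h import *
np.set_printoptions(precision=4,suppress=True)
p,d=ctrl.snapshot('scene');crop(p,190,130,150,150,4,'pics/s3.png');np.savez('scene3.npz',p=p,d=d)
for u,v in [(245,200),(240,215),(262,210),(228,215),(250,235)]: print(dp('scene',d,u,v))
```

```text
[ 0.5852 -0.0213  0.1211]
[0.6225 0.0146 0.1166]
[0.5742 0.0384 0.1257]
[ 0.6439 -0.0067  0.1118]
[0.6377 0.0824 0.1118]
```

View pics/s3.png

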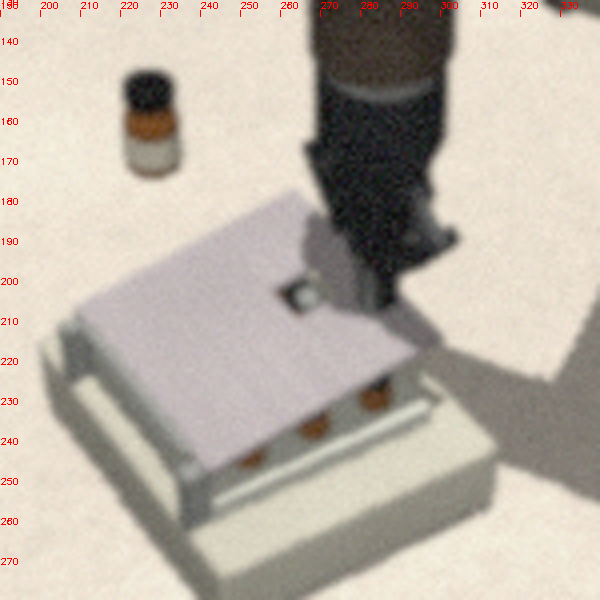

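Run:
```python
from h import *
np.set_printoptions(precision=4,suppress=True)
for z in (.107,.12,.13,.14): print(z,onplane('scene',294,217.5,z),onplane('scene',263.7,177.5,z),onplane('scene',283,206.5,z),onplane('scene',266,203.5,z))
d=np.load('scene3.npz')['d'];P=[]
for u in range(215,290,2):
  for v in range(185,240,2):
    if d[v,u]>0:
      q=dp('scene',d,u,v)
      if q[2]<.15 and q[2]>.1: P.append(q)
P=np.array(P);print(len(P))
A=np.c_[P[:,:2],np.ones(len(P))]
w=np.ones(len(P),bool)
for _ in range(8):
  c=np.linalg.lstsq(A[w],P[w,2],rcond=None)[0];r=P[:,2]-A@c;w=abs(r)<.005
print(c,w.sum(),r[w].std(),'z at hinge',c@[.6695,.02,1],'edge',c@[.508,.02,1])
for a in [(279,200),(281,203),(283,205),(283,207),(285,200),(280,205)]: print(a,dp('scene',d,*a))
```

```text
0.107 [0.514  0.0883 0.107 ] [ 0.4855 -0.0857  0.107 ] [0.5121 0.0398 0.107 ] [0.5406 0.006  0.107 ]
0.12 [0.5228 0.0995 0.12  ] [ 0.4948 -0.0717  0.12  ] [0.521  0.0518 0.12  ] [0.549  0.0185 0.12  ]
0.13 [0.5296 0.1081 0.13  ] [ 0.502 -0.061  0.13 ] [0.5278 0.061  0.13  ] [0.5555 0.0282 0.13  ]
0.14 [0.5364 0.1168 0.14  ] [ 0.5091 -0.0502  0.14  ] [0.5346 0.0702 0.14  ] [0.5619 0.0378 0.14  ]
778
[-0.163   0.0054  0.218 ] 756 0.0016863074900553365 z at hinge 0.10897582694078736 edge 0.13530454852885646
(279, 200) [0.5406 0.0617 0.1574]
(281, 203) [0.5418 0.0716 0.1556]
(283, 205) [0.5376 0.0741 0.149 ]
(283, 207) [0.5357 0.0717 0.14  ]
(285, 200) [0.5338 0.0766 0.1645]
(280, 205) [0.5393 0.0643 0.1429]
```

Run:
```python
from h import *
np.set_printoptions(precision=4,suppress=True)
s=ctrl.state();print(s['eef_pos'],s['contact_force'],s['qpos'])
for z in (.255,.263,.27,.28): print(z,proj('scene',[.5765,.0624,z]))
for z in (.1665,.175,.1837): print(z,proj('scene',[.5395,.0648,z]))
for z in (.106,.115,.123): print(z,proj('scene',[.5294,.0647,z]))
```

```text
[0.5294 0.0647 0.123 ] [ 0.0336 -0.479   0.9534] [ 24.4037  18.7179 -20.334   -0.0003 -50.9464  65.5249]
0.255 [266.3844 172.6272]
0.263 [266.3566 169.7359]
0.27 [266.332  167.1831]
0.28 [266.2966 163.4987]
0.1665 [280.1557 197.5933]
0.175 [280.1939 194.8318]
0.1837 [280.2334 191.9777]
0.106 [283.2181 214.9137]
0.115 [283.272  212.1803]
0.123 [283.3204 209.7281]
```

step_arm([
  [0,[0,0.2,0],[0,0,0]],
  [0,[0,0.2,0],[0,0,0]],
  [0,[0,0.2,0],[0,0,0]],
  [0,[0,0.2,0],[0,0,0]],
])

```text
time: 4.97
eef_pos: [0.5293, 0.0647, 0.1148]
ee_rot: [[-0.001, -0.0, 1.0], [-1.0, -0.0, -0.001], [0.0, -1.0, -0.0]]
contact_force: [0.2, 0.3, 0.5]
finger_gap: -0.0
```

step_arm([
  [0,[0,0.2,0],[0,0,0]],
  [0,[0,0.2,0],[0,0,0]],
])

```text
time: 5.13
eef_pos: [0.5293, 0.0647, 0.1108]
ee_rot: [[-0.001, -0.0, 1.0], [-1.0, -0.0, -0.001], [0.0, -1.0, -0.0]]
contact_force: [-1.4, -0.1, 0.7]
finger_gap: -0.0002
```

step_arm([
  [0,[0,0.2,0],[0,0,0]],
  [0,[0,0.1,0],[0,0,0]],
])

```text
time: 5.3
eef_pos: [0.5292, 0.0647, 0.1077]
ee_rot: [[-0.001, -0.0, 1.0], [-1.0, -0.0, -0.001], [0.0, -1.0, -0.0]]
contact_force: [-0.6, -0.7, 0.3]
finger_gap: -0.0
```

Run:
```python
from h import *
np.set_printoptions(precision=4,suppress=True)
p,d=ctrl.snapshot('scene');crop(p,190,130,150,150,4,'pics/s4.png');np.savez('scene4.npz',p=p,d=d)
P=[]
for u in range(215,290,2):
  for v in range(185,240,2):
    if d[v,u]>0:
      q=dp('scene',d,u,v)
      if q[2]<.15 and q[2]>.1: P.append(q)
P=np.array(P)
A=np.c_[P[:,:2],np.ones(len(P))]
w=np.ones(len(P),bool)
for _ in range(8):
  c=np.linalg.lstsq(A[w],P[w,2],rcond=None)[0];r=P[:,2]-A@c;w=abs(r)<.005
print(c,w.sum(),r[w].std(),'z at hinge',c@[.6695,.02,1],'edge',c@[.508,.02,1])
print(proj('scene',[.5292,.0647,.1077]))
```

```text
[-0.0645 -0.0006  0.1519] 736 0.0016865598586716891 z at hinge 0.10865888941786239 edge 0.11907874385838343
[283.2943 214.3683]
```

View pics/s4.png

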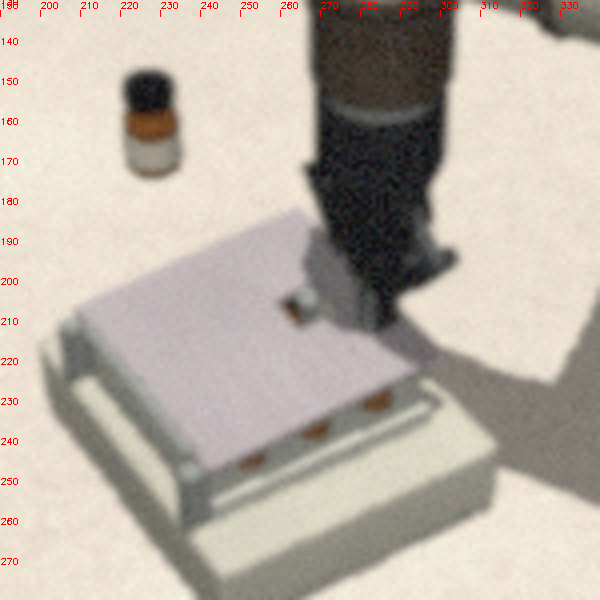

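step_arm([
  [0,[0,0.2,0],[0,0,0]],
  [0,[0,0.2,0],[0,0,0]],
  [0,[0,0.2,0],[0,0,0]],
  [0,[0,0.1,0],[0,0,0]],
])

```text
time: 5.68
eef_pos: [0.5293, 0.0647, 0.1008]
ee_rot: [[-0.001, -0.0, 1.0], [-1.0, -0.0, -0.001], [0.0, -1.0, -0.0]]
contact_force: [-0.6, 1.1, 1.1]
finger_gap: 0.0002
```

step_arm([
  [0,[0,0.1,0],[0,0,0]],
  [0,[0,0.1,0],[0,0,0]],
])

```text
time: 5.85
eef_pos: [0.5293, 0.0647, 0.099]
ee_rot: [[-0.001, -0.0, 1.0], [-1.0, -0.0, -0.001], [0.0, -1.0, -0.0]]
contact_force: [0.0, -0.3, 1.1]
finger_gap: 0.0001
```

step_arm([
  [0,[0,0.1,0],[0,0,0]],
  [0,[0,0,0],[0,0,0]],
])

```text
time: 6.02
eef_pos: [0.5294, 0.0646, 0.098]
ee_rot: [[-0.001, 0.0, 1.0], [-1.0, -0.0, -0.001], [0.0, -1.0, 0.0]]
contact_force: [0.9, -0.2, -0.2]
finger_gap: -0.0001
```

step_arm([
  [0,[0,0.1,0],[0,0,0]],
  [0,[0,0,0],[0,0,0]],
])

```text
time: 6.18
eef_pos: [0.5296, 0.0647, 0.0979]
ee_rot: [[-0.001, 0.001, 1.0], [-1.0, -0.0, -0.001], [0.0, -1.0, 0.001]]
contact_force: [-1.0, 0.4, 4.8]
finger_gap: 0.0002
```

step_arm([
  [0,[0,0.1,0],[0,0,0]],
  [0,[0,0,0],[0,0,0]],
])

```text
time: 6.35
eef_pos: [0.5296, 0.0647, 0.0978]
ee_rot: [[-0.0, 0.001, 1.0], [-1.0, -0.0, -0.0], [0.0, -1.0, 0.001]]
contact_force: [-4.1, 1.0, 9.5]
finger_gap: -0.0003
```

step_arm([
  [0,[0,0.1,0],[0,0,0]],
  [0,[0,0,0],[0,0,0]],
])

```text
time: 6.52
eef_pos: [0.5296, 0.0647, 0.0978]
ee_rot: [[-0.0, 0.001, 1.0], [-1.0, -0.0, -0.0], [0.0, -1.0, 0.001]]
contact_force: [-6.5, 0.8, 15.5]
finger_gap: -0.0002
```

step_arm([
  [0,[0,-0.5,0],[0,0,0]],
  [0,[0,-1.5,0],[0,0,0]],
  [0,[0,-3,0],[0,0,0]],
  [0,[0,-3,0],[0,0,0]],
  [3.5,[-3.1,-1,-1.3],[0,0.6,0]],
  [3.5,[-3.1,-1,-1.3],[0,0.6,0]],
  [3.5,[-3.1,0,-1.3],[0,0.6,0]],
  [3.5,[-3.1,0,-1.3],[0,0.6,0]],
  [3.5,[-3.1,0,-1.3],[0,0.6,0]],
  [3.5,[-3.1,0,-1.3],[0,0.5,0]],
  [3.5,[-3.1,0,-1.3],[0,0.5,0]],
  [3.5,[-2.3,0,-1.0],[0,0,0]],
  [3.5,[0,0,0],[0,0,0]],
  [3.5,[0,0,0],[0,0,0]],
])

```text
time: 7.68
eef_pos: [0.4366, 0.3093, 0.1948]
ee_rot: [[-0.069, -0.0, 0.998], [-0.998, -0.0, -0.069], [0.0, -1.0, -0.0]]
contact_force: [0.4, -1.0, -0.2]
finger_gap: 0.0347
```

Run:
```python
from h import *
np.set_printoptions(precision=4,suppress=True)
s=ctrl.state();print(s['eef_pos'],s['ee_rot'],s['finger_gap'])
p,d=ctrl.snapshot('scene');crop(p,320,200,150,140,5,'pics/s5.png');np.savez('scene5.npz',p=p,d=d)
crop(p,190,130,130,120,5,'pics/s5b.png')
p2,d2=ctrl.snapshot('top');crop(p2,100,140,240,130,3,'pics/t5.png');np.savez('top5.npz',p=p2,d=d2)
P=[]
for u in range(215,290,2):
  for v in range(190,240,2):
    if d[v,u]>0:
      q=dp('scene',d,u,v)
      if q[2]<.13 and q[2]>.1: P.append(q)
P=np.array(P)
A=np.c_[P[:,:2],np.ones(len(P))]
w=np.ones(len(P),bool)
for _ in range(8):
  c=np.linalg.lstsq(A[w],P[w,2],rcond=None)[0];r=P[:,2]-A@c;w=abs(r)<.005
print(c,w.sum(),r[w].std(),'z at hinge',c@[.6695,.02,1],'edge',c@[.508,.02,1])
e=np.array(s['eef_pos']);
for dz in (-.017,0,.01,.02): print(dz,proj('scene',e+[0,0,dz]),proj('top',e+[0,0,dz]))
```

```text
[0.4366 0.3093 0.1948] [[-0.0686 -0.0002  0.9976]
 [-0.9976 -0.0001 -0.0686]
 [ 0.0002 -1.     -0.0002]] 0.03474855978334841
[-0.0008  0.0008  0.109 ] 718 0.0017135134181218141 z at hinge 0.10850629009371728 edge 0.10863404433557813
-0.017 [385.5542 236.2564] [166.8256 239.028 ]
0 [386.7604 230.5289] [165.3358 238.8521]
0.01 [387.482  227.1025] [164.4394 238.7463]
0.02 [388.2127 223.6327] [163.5275 238.6387]
```

View pics/s5.png

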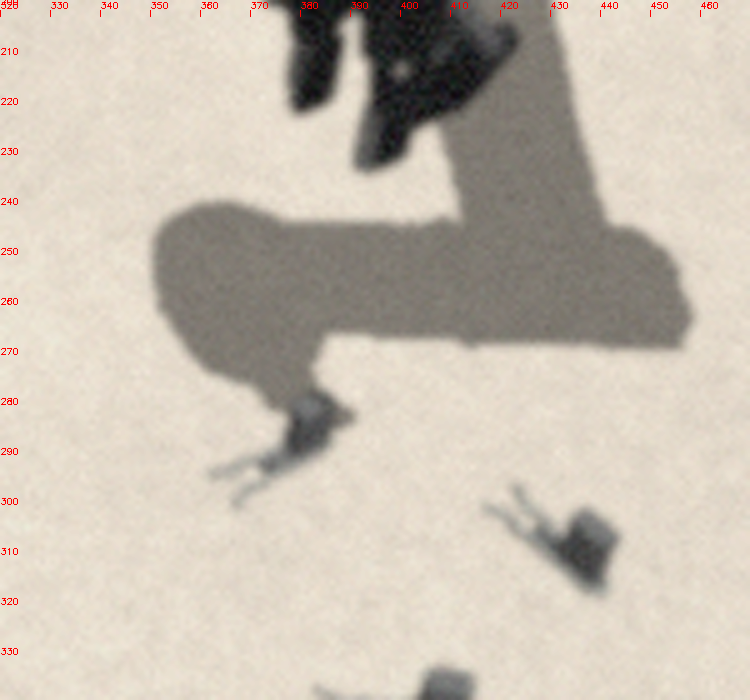

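View pics/s5b.png

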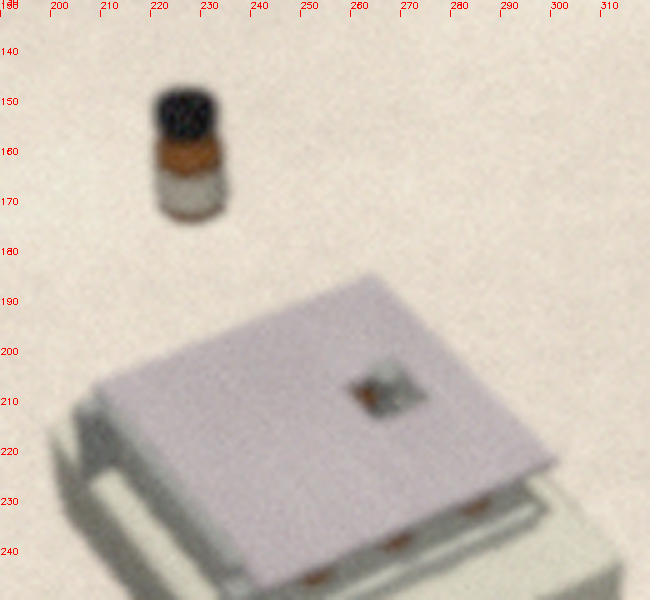

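View pics/t5.png

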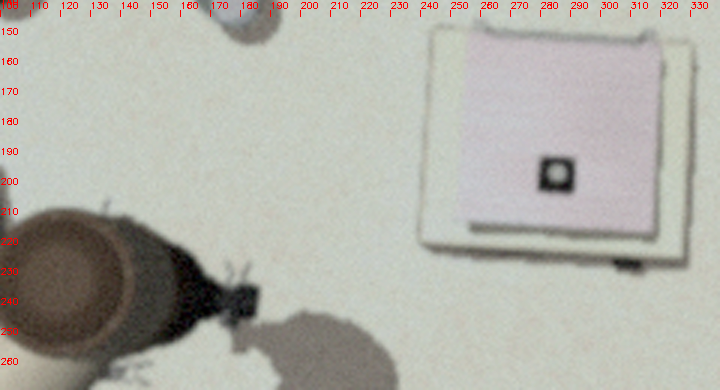

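Run:
```python
from h import *
np.set_printoptions(precision=4,suppress=True)
d=np.load('scene5.npz')['d']
for u,v in [(393,230),(394,232),(396,231),(394,233),(379,220),(380,218),(382,219),(378,217)]: print(u,v,dp('scene',d,u,v))
for z in (.195,.202,.21): print(onplane('scene',394,234,z),onplane('scene',380,222,z))
# pin head in top & scene
print('pin top',onplane('top',283+0/3,197.5,.124))
p=np.load('top5.npz')['p']
crop(p,265,180,40,40,14,'pics/t5pin.png')
p=np.load('scene5.npz')['p']
crop(p,245,185,45,40,14,'pics/s5pin.png')
```

```text
393 230 [0.4461 0.3317 0.2192]
394 232 [0.4427 0.3327 0.2123]
396 231 [0.4468 0.34   0.2232]
394 233 [0.4444 0.3345 0.2119]
379 220 [0.445  0.2904 0.2153]
380 218 [0.4425 0.29   0.2193]
382 219 [1.0686 0.7931 0.9231]
378 217 [0.448  0.2887 0.2241]
[0.4318 0.3258 0.195 ] [0.4298 0.2819 0.195 ]
[0.4379 0.3303 0.202 ] [0.436  0.2868 0.202 ]
[0.4449 0.3354 0.21  ] [0.443  0.2924 0.21  ]
pin top [0.5484 0.0292 0.124 ]
```

View pics/t5pin.png

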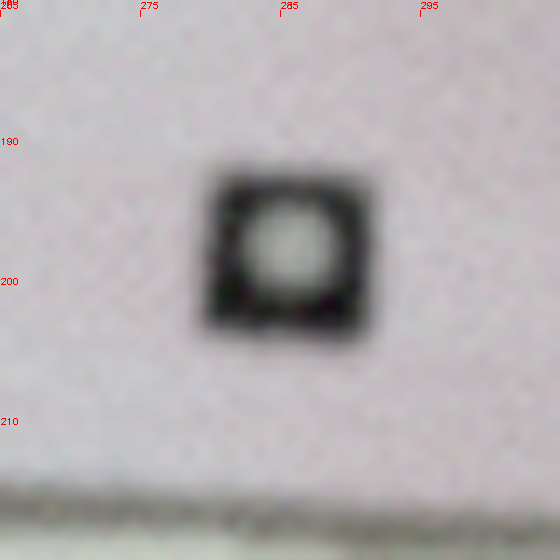

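View pics/s5pin.png

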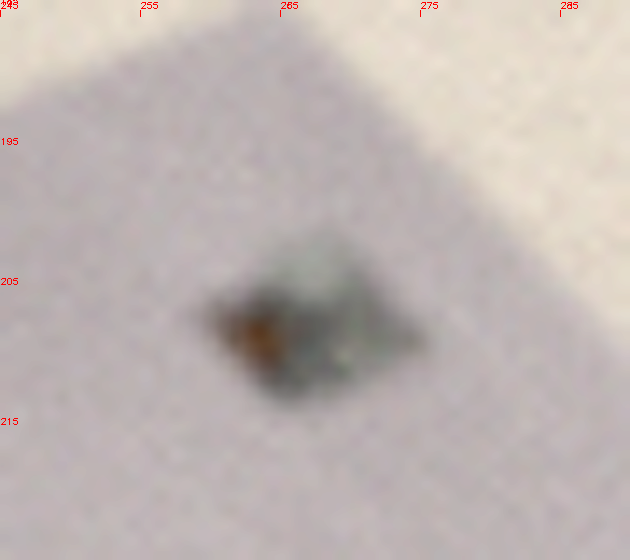

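step_arm([
  [3.5,[-0.35,2.5,-0.55],[0,0,0]],
  [3.5,[-0.35,2.5,-0.55],[0,0,0]],
  [3.5,[0,2.5,0],[0,0,0]],
  [3.5,[0,2.5,0],[0,0,0]],
  [3.5,[0,2.5,0],[0,0,0]],
  [3.5,[0,2.5,0],[0,0,0]],
  [3.5,[0,1,0],[0,0,0]],
  [3.5,[0,0,0],[0,0,0]],
  [3.5,[0,0,0],[0,0,0]],
])

```text
time: 8.53
eef_pos: [0.4273, 0.3155, 0.0355]
ee_rot: [[-0.072, 0.0, 0.997], [-0.997, -0.0, -0.072], [0.0, -1.0, 0.0]]
contact_force: [0.2, -0.8, 0.2]
finger_gap: 0.0352
```

Run:
```python
from h import *
np.set_printoptions(precision=4,suppress=True)
s=ctrl.state();print(s['eef_pos'],s['finger_gap'])
p,d=ctrl.snapshot('scene');crop(p,340,240,80,70,9,'pics/s6.png');np.savez('scene6.npz',p=p,d=d)
print('pin',onplane('top',285.7,197.9,.124),onplane('scene',267.5,203.9,.124),tri([('top',285.7,197.9),('scene',267.5,203.9)]))
e=np.array(s['eef_pos']);
for dz in (0,.01,.02): print(dz,proj('scene',e+[0,0,dz]))
```

```text
[0.4273 0.3155 0.0355] 0.035228006226580566
pin [0.5475 0.0222 0.124 ] [0.5494 0.0258 0.124 ] (array([0.5475, 0.0224, 0.1207]), [np.float64(0.00035492082643435416), np.float64(0.00035492082643436327)])
0 [381.1399 279.7896]
0.01 [381.7633 276.9583]
0.02 [382.394  274.0944]
```

View pics/s6.png

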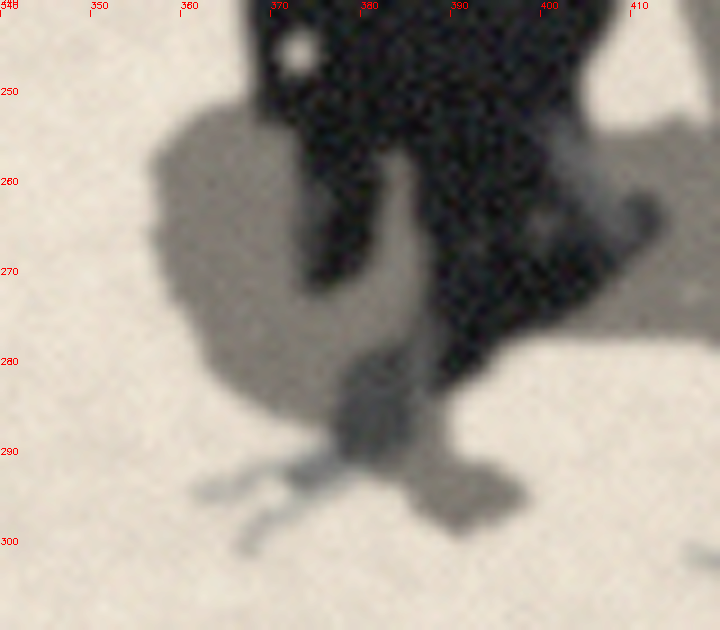

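step_arm([
  [3.5,[0,1,0],[0,0,0]],
  [3.5,[0,1,0],[0,0,0]],
  [3.5,[0,0.5,0],[0,0,0]],
  [3.5,[0,0,0],[0,0,0]],
])

```text
time: 8.92
eef_pos: [0.426, 0.3151, 0.0088]
ee_rot: [[-0.071, -0.002, 0.997], [-0.997, -0.002, -0.071], [0.002, -1.0, -0.002]]
contact_force: [-0.6, -0.2, -0.1]
finger_gap: 0.0349
```

Run:
```python
from h import *
np.set_printoptions(precision=4,suppress=True)
p,d=ctrl.snapshot('scene');crop(p,340,240,80,70,9,'pics/s7.png')
```

```text
(no output)
```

View pics/s7.png

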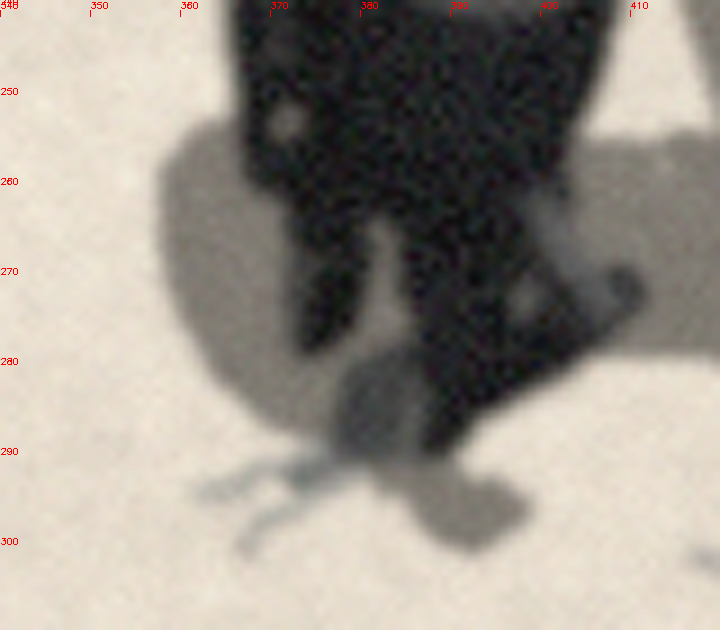

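step_arm([
  [3.5,[0,0.4,0],[0,0,0]],
  [3.5,[0,0.3,0],[0,0,0]],
  [3.5,[0,0,0],[0,0,0]],
])

```text
time: 9.22
eef_pos: [0.4264, 0.3157, 0.0026]
ee_rot: [[-0.071, -0.001, 0.997], [-0.997, -0.001, -0.071], [0.001, -1.0, -0.001]]
contact_force: [-0.7, -0.1, 0.4]
finger_gap: 0.0354
```

step_arm([
  [0.5,[0,0,0],[0,0,0]],
  [0.5,[0,0,0],[0,0,0]],
  [0.5,[0,0,0],[0,0,0]],
  [0.5,[0,0,0],[0,0,0]],
  [0.5,[0,0,0],[0,0,0]],
  [0.5,[0,0,0],[0,0,0]],
  [0.5,[0,0,0],[0,0,0]],
], grip_force=50)

```text
time: 9.8
eef_pos: [0.4268, 0.316, 0.0033]
ee_rot: [[-0.071, 0.0, 0.997], [-0.997, 0.0, -0.071], [-0.0, -1.0, 0.0]]
contact_force: [-1.1, -0.0, 0.6]
finger_gap: 0.0108
```

Run:
```python
from h import *
np.set_printoptions(precision=4,suppress=True)
p,d=ctrl.snapshot('scene');crop(p,340,240,80,70,9,'pics/s8.png')
```

```text
(no output)
```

View pics/s8.png

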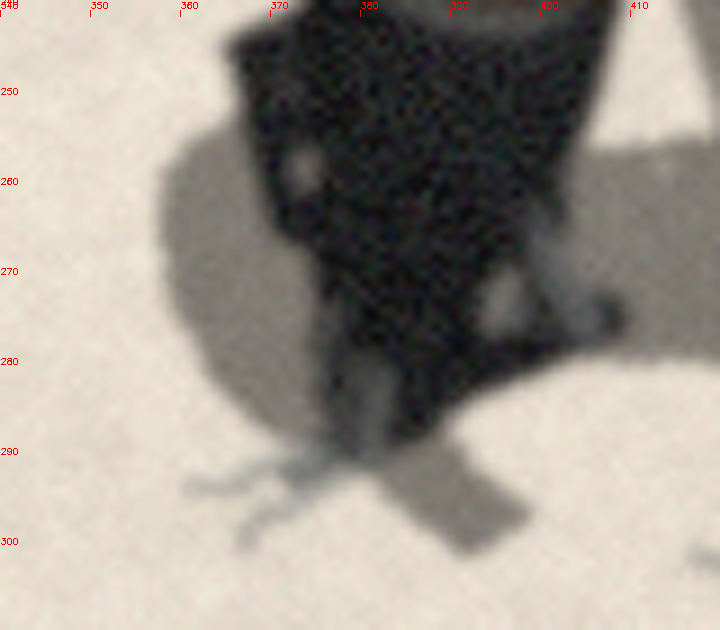

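step_arm([
  [0.5,[0,-0.5,0],[0,0,0]],
  [0.5,[0,-1.5,0],[0,0,0]],
  [0.5,[0,-3.5,0],[0,0,0]],
  [0.5,[0,-3.5,0],[0,0,0]],
  [0.5,[0,-3.5,0],[0,-2,0]],
  [0.5,[0,-3.5,0],[0,-2.1,0]],
  [0.5,[2.4,0,0.4],[0,0,0]],
  [0.5,[3,0,0.5],[0,0,0]],
  [0.5,[3,0,0.5],[0,0,0]],
  [0.5,[3,0,0.5],[0,0,0]],
  [0.5,[3,0,0.5],[0,0,0]],
  [0.5,[3,0,0.5],[0,0,0]],
  [0.5,[3,0,0.5],[0,0,0]],
  [0.5,[3,0,0.5],[0,0,0]],
  [0.5,[3,0,0.5],[0,0,0]],
  [0.5,[3,0,0.4],[0,0,0]],
  [0.5,[0,0,0],[0,0,0]],
  [0.5,[0,0,0],[0,0,0]],
])

```text
time: 11.35
eef_pos: [0.4745, 0.0205, 0.1632]
ee_rot: [[-0.003, -0.0, 1.0], [-1.0, 0.0, -0.003], [-0.0, -1.0, -0.0]]
contact_force: [-0.0, 0.3, 0.8]
finger_gap: 0.0112
```

Run:
```python
from h import *
np.set_printoptions(precision=4,suppress=True)
s=ctrl.state();print(s['eef_pos'],s['ee_rot'][:,2],s['finger_gap'],s['contact_force'])
p,d=ctrl.snapshot('scene');crop(p,240,150,75,70,9,'pics/s9.png');np.savez('scene9.npz',p=p,d=d)
p,d=ctrl.snapshot('top');crop(p,250,180,75,60,9,'pics/t9.png');np.savez('top9.npz',p=p,d=d)
```

```text
[0.4745 0.0205 0.1632] [ 1.     -0.0027 -0.0002] 0.01122892589927178 [-0.0346  0.3043  0.8304]
```

View pics/s9.png

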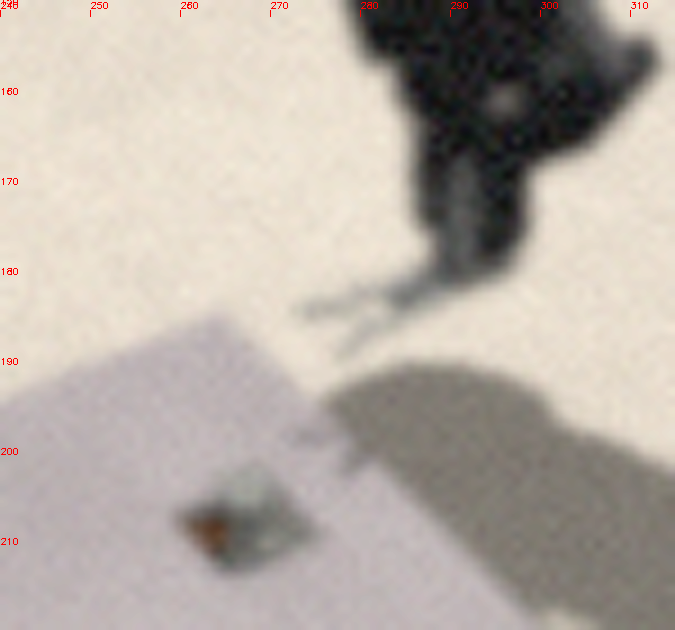

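View pics/t9.png

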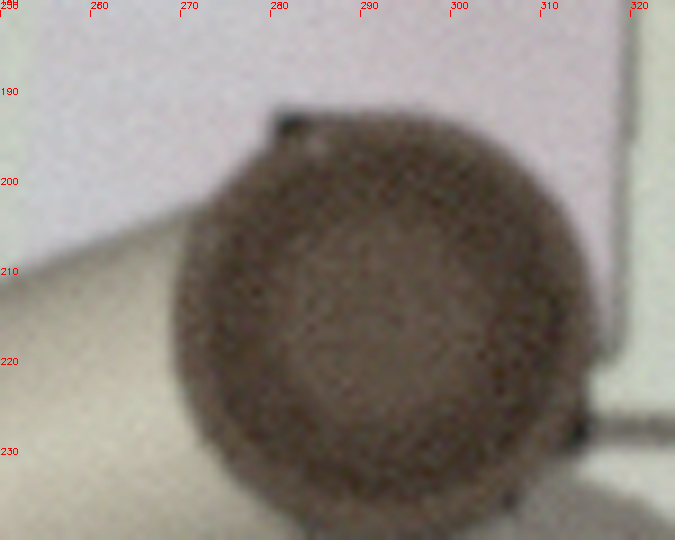

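Run:
```python
from h import *
np.set_printoptions(precision=4,suppress=True)
a=onplane('scene',273,184.6,.162);b=onplane('scene',277.3,189.5,.162);print(a,b,(a+b)/2, np.linalg.norm(a-b))
e=np.array([.4745,.0205,.162])
for dy in(-.0105,.0105): print(proj('scene',e+[.049,dy,0]), proj('scene',[.5475,.0222+dy,.109]))
print(proj('scene',[.5475,.0222,.124]),proj('scene',[.5494,.0210,.124]))
```

```text
[0.522  0.0101 0.162 ] [0.5243 0.0317 0.162 ] [0.5232 0.0209 0.162 ] 0.021718659089018818
[272.4847 184.8048] [264.9903 205.1407]
[277.4212 189.2385] [269.7549 209.7025]
[267.3214 202.8386] [266.4118 202.8646]
```

step_arm([
  [0.5,[-0.2,1.5,0],[0,0,0]],
  [0.5,[0,1.5,0],[0,0,0]],
  [0.5,[0,1.0,0],[0,0,0]],
  [0.5,[0,0.7,0],[0,0,0]],
  [0.5,[0,0.4,0],[0,0,0]],
  [0.5,[0,0,0],[0,0,0]],
  [0.5,[0,0,0],[0,0,0]],
])

```text
time: 12.03
eef_pos: [0.4751, 0.0244, 0.1124]
ee_rot: [[0.001, 0.0, 1.0], [-1.0, -0.0, 0.001], [0.0, -1.0, 0.0]]
contact_force: [0.9, -0.0, -1.0]
finger_gap: 0.0106
```

Run:
```python
from h import *
np.set_printoptions(precision=4,suppress=True)
s=ctrl.state();print(s['eef_pos'],s['finger_gap'],s['contact_force'])
p,d=ctrl.snapshot('scene');crop(p,240,165,75,65,10,'pics/s10.png');np.savez('scene10.npz',p=p,d=d)
```

```text
[0.4751 0.0244 0.1124] 0.010594573035227053 [ 0.8569 -0.041  -0.9943]
```

View pics/s10.png

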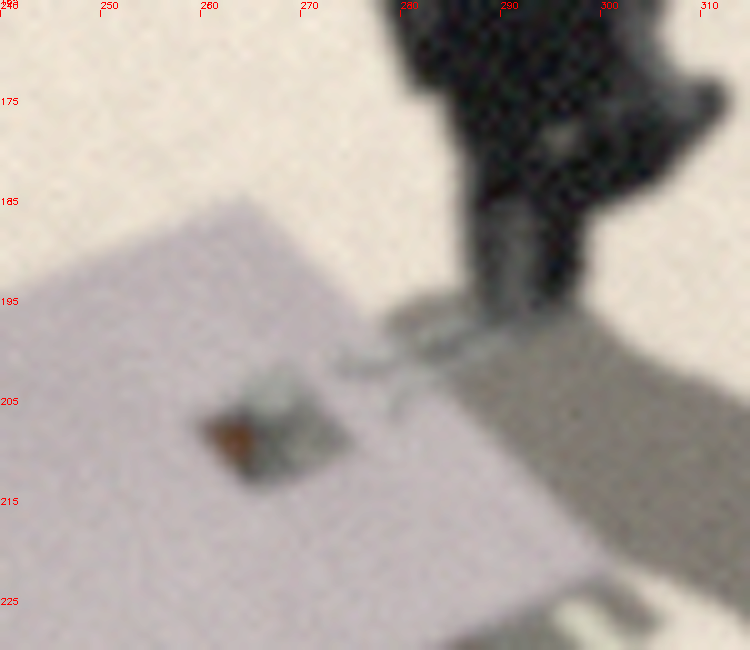

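step_arm([
  [0.5,[0,0,0.4],[0,0,0]],
  [0.5,[0,0,0.5],[0,0,0]],
  [0.5,[0,0,0.5],[0,0,0]],
  [0.5,[0,0,0.3],[0,0,0]],
  [0.5,[0,0,0],[0,0,0]],
])

```text
time: 12.5
eef_pos: [0.4929, 0.024, 0.1122]
ee_rot: [[0.0, 0.001, 1.0], [-1.0, 0.0, 0.0], [-0.0, -1.0, 0.001]]
contact_force: [-0.1, 0.0, -0.4]
finger_gap: 0.0111
```

Run:
```python
from h import *
np.set_printoptions(precision=4,suppress=True)
s=ctrl.state();print(s['eef_pos'],s['finger_gap'],s['contact_force'])
p,d=ctrl.snapshot('scene');crop(p,240,165,75,65,10,'pics/s11.png');np.savez('scene11.npz',p=p,d=d)
```

```text
[0.4929 0.024  0.1122] 0.011131845298213884 [-0.0626  0.0129 -0.3946]
```

View pics/s11.png

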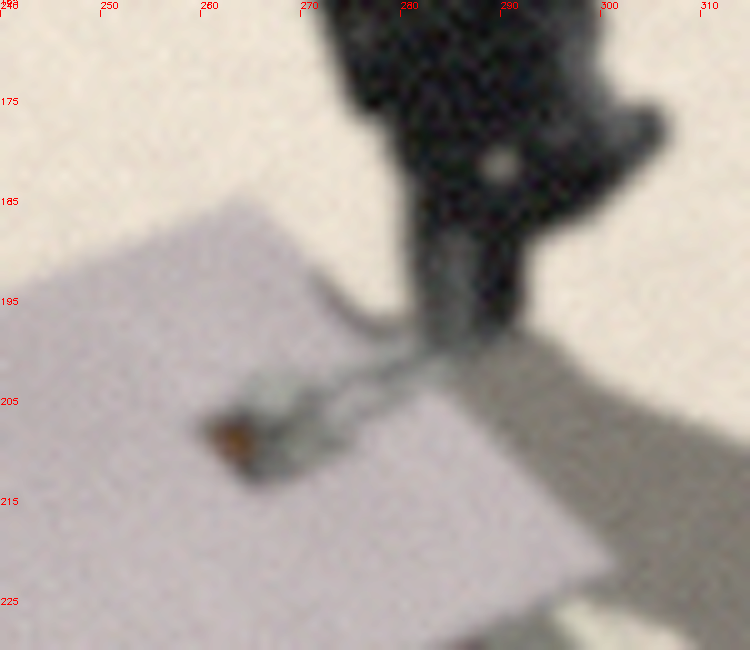

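step_arm([
  [0.5,[0,0,0.3],[0,0,0]],
  [0.5,[0,0,0.3],[0,0,0]],
  [0.5,[0,0,0.3],[0,0,0]],
  [0.5,[0,0,0.2],[0,0,0]],
  [0.5,[0,0,0],[0,0,0]],
])

```text
time: 12.97
eef_pos: [0.5033, 0.024, 0.1121]
ee_rot: [[0.0, 0.0, 1.0], [-1.0, 0.0, 0.0], [-0.0, -1.0, 0.0]]
contact_force: [-0.6, -1.2, -0.4]
finger_gap: 0.0109
```

step_arm([
  [0.5,[0,0,0.2],[0,0,0]],
  [0.5,[0,0,0],[0,0,0]],
])

```text
time: 13.13
eef_pos: [0.505, 0.0239, 0.1121]
ee_rot: [[0.0, 0.0, 1.0], [-1.0, -0.0, 0.0], [0.0, -1.0, 0.0]]
contact_force: [-0.5, -0.2, -0.4]
finger_gap: 0.011
```

step_arm([
  [0.5,[0,0,0.2],[0,0,0]],
  [0.5,[0,0,0],[0,0,0]],
])

```text
time: 13.3
eef_pos: [0.5068, 0.0238, 0.112]
ee_rot: [[0.0, -0.001, 1.0], [-1.0, -0.0, 0.0], [0.0, -1.0, -0.001]]
contact_force: [0.6, -0.3, -1.1]
finger_gap: 0.011
```

step_arm([
  [0.5,[0,0,0.2],[0,0,0]],
  [0.5,[0,0,0],[0,0,0]],
])

```text
time: 13.47
eef_pos: [0.5086, 0.0237, 0.1119]
ee_rot: [[0.0, -0.001, 1.0], [-1.0, -0.0, 0.0], [0.0, -1.0, -0.001]]
contact_force: [0.0, -0.9, -0.5]
finger_gap: 0.0109
```

step_arm([
  [0.5,[0,0,0.2],[0,0,0]],
  [0.5,[0,0,0],[0,0,0]],
])

```text
time: 13.63
eef_pos: [0.5103, 0.0237, 0.1118]
ee_rot: [[0.0, -0.002, 1.0], [-1.0, -0.0, 0.0], [0.0, -1.0, -0.002]]
contact_force: [-1.7, 0.0, -1.3]
finger_gap: 0.0109
```

step_arm([
  [0.5,[0,0,0.2],[0,0,0]],
  [0.5,[0,0,0],[0,0,0]],
])

```text
time: 13.8
eef_pos: [0.5119, 0.0236, 0.1116]
ee_rot: [[0.0, -0.003, 1.0], [-1.0, -0.001, 0.0], [0.001, -1.0, -0.003]]
contact_force: [-2.4, -1.1, -0.6]
finger_gap: 0.0109
```

step_arm([
  [0.5,[0,0,0.2],[0,0,0]],
  [0.5,[0,0,0],[0,0,0]],
])

```text
time: 13.97
eef_pos: [0.5137, 0.0236, 0.1115]
ee_rot: [[0.0, -0.003, 1.0], [-1.0, -0.001, 0.0], [0.001, -1.0, -0.003]]
contact_force: [-5.0, -1.6, -0.7]
finger_gap: 0.0107
```

step_arm([
  [0.5,[0,0,0.15],[0,0,0]],
  [0.5,[0,0,0],[0,0,0]],
])

```text
time: 14.13
eef_pos: [0.515, 0.0236, 0.1116]
ee_rot: [[0.0, -0.003, 1.0], [-1.0, -0.001, -0.0], [0.001, -1.0, -0.003]]
contact_force: [-5.8, -0.7, 0.7]
finger_gap: 0.011
```

step_arm([
  [0.5,[0,0,0.1],[0,0,0]],
  [0.5,[0,0,0],[0,0,0]],
])

```text
time: 14.3
eef_pos: [0.5156, 0.0235, 0.1115]
ee_rot: [[-0.0, -0.004, 1.0], [-1.0, -0.001, -0.0], [0.001, -1.0, -0.004]]
contact_force: [-4.9, -0.7, 0.8]
finger_gap: 0.011
```

step_arm([
  [0.5,[0,0,0.1],[0,0,0]],
  [0.5,[0,0,0],[0,0,0]],
])

```text
time: 14.47
eef_pos: [0.5162, 0.0234, 0.1113]
ee_rot: [[-0.0, -0.005, 1.0], [-1.0, -0.001, -0.0], [0.001, -1.0, -0.005]]
contact_force: [-7.6, -0.3, 0.3]
finger_gap: 0.0108
```

step_arm([
  [0.5,[0,0,0.1],[0,0,0]],
  [0.5,[0,0,0],[0,0,0]],
])

```text
time: 14.63
eef_pos: [0.5169, 0.0234, 0.1112]
ee_rot: [[-0.0, -0.006, 1.0], [-1.0, -0.001, -0.0], [0.001, -1.0, -0.006]]
contact_force: [-6.8, -1.5, -0.5]
finger_gap: 0.0113
```

step_arm([
  [0.5,[0,0,0.1],[0,0,0]],
  [0.5,[0,0,0],[0,0,0]],
])

```text
time: 14.8
eef_pos: [0.5176, 0.0233, 0.1111]
ee_rot: [[-0.0, -0.006, 1.0], [-1.0, -0.001, -0.0], [0.001, -1.0, -0.006]]
contact_force: [-7.4, -0.2, 0.8]
finger_gap: 0.0109
```

step_arm([
  [0.5,[0,0,0.1],[0,0,0]],
  [0.5,[0,0,0],[0,0,0]],
])

```text
time: 14.97
eef_pos: [0.5187, 0.0234, 0.111]
ee_rot: [[-0.0, -0.006, 1.0], [-1.0, -0.001, -0.0], [0.001, -1.0, -0.006]]
contact_force: [-7.9, 0.1, -0.0]
finger_gap: 0.0108
```

step_arm([
  [0.5,[0,0,0.1],[0,0,0]],
  [0.5,[0,0,0],[0,0,0]],
])

```text
time: 15.13
eef_pos: [0.5213, 0.0237, 0.1115]
ee_rot: [[0.0, -0.002, 1.0], [-1.0, -0.0, 0.0], [0.0, -1.0, -0.002]]
contact_force: [0.4, 0.5, -2.5]
finger_gap: 0.011
```

step_arm([
  [0.5,[0,0,0.05],[0,0,0]],
  [0.5,[0,0,0],[0,0,0]],
  [0.5,[0,0,0],[0,0,0]],
])

```text
time: 15.38
eef_pos: [0.5228, 0.024, 0.112]
ee_rot: [[0.0, -0.0, 1.0], [-1.0, 0.0, 0.0], [-0.0, -1.0, -0.0]]
contact_force: [-2.4, -1.2, -2.0]
finger_gap: 0.0113
```

Run:
```python
from h import *
np.set_printoptions(precision=4,suppress=True)
s=ctrl.state();print(s['eef_pos'],s['finger_gap'],s['contact_force'])
p,d=ctrl.snapshot('scene');crop(p,240,165,75,65,10,'pics/s12.png');np.savez('scene12.npz',p=p,d=d)
```

```text
[0.5228 0.024  0.112 ] 0.011250263577464474 [-2.3977 -1.2447 -1.9896]
```

View pics/s12.png

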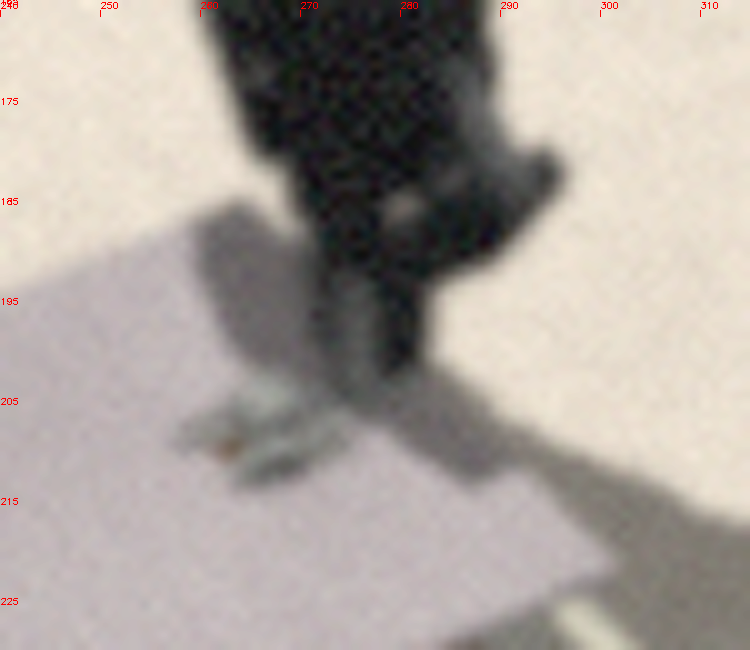

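step_arm([
  [0.5,[0,0,0.15],[0,0,0]],
  [0.5,[0,0,0],[0,0,0]],
  [0.5,[0,0,0],[0,0,0]],
])

```text
time: 15.68
eef_pos: [0.524, 0.0239, 0.112]
ee_rot: [[0.0, -0.001, 1.0], [-1.0, -0.0, 0.0], [0.0, -1.0, -0.001]]
contact_force: [-3.6, -0.8, -2.2]
finger_gap: 0.0108
```

step_arm([
  [0.5,[0,0,0],[0,0,0]],
])

```text
time: 15.77
eef_pos: [0.524, 0.0239, 0.112]
ee_rot: [[0.0, -0.001, 1.0], [-1.0, -0.0, 0.0], [0.0, -1.0, -0.001]]
contact_force: [-3.3, -1.2, -1.8]
finger_gap: 0.011
```

step_arm([
  [0.5,[0,0.1,-0.15],[0,0,0]],
  [0.5,[0,0.1,-0.15],[0,0,0]],
  [0.5,[0,0,0],[0,0,0]],
  [0.5,[0,0,0],[0,0,0]],
])

```text
time: 16.1
eef_pos: [0.5222, 0.0241, 0.1108]
ee_rot: [[0.001, 0.002, 1.0], [-1.0, 0.0, 0.001], [-0.0, -1.0, 0.002]]
contact_force: [-1.6, -0.7, 1.4]
finger_gap: 0.0106
```

step_arm([
  [0.5,[0,0,-0.1],[0,0,0]],
  [0.5,[0,0,0],[0,0,0]],
  [2,[0,0,0],[0,0,0]],
  [3.5,[0,0,0],[0,0,0]],
  [3.5,[0,0,0],[0,0,0]],
  [3.5,[0,0,0],[0,0,0]],
  [3.5,[0,0,0],[0,0,0]],
])

```text
time: 16.68
eef_pos: [0.5206, 0.0241, 0.1101]
ee_rot: [[0.001, 0.001, 1.0], [-1.0, 0.0, 0.001], [-0.0, -1.0, 0.001]]
contact_force: [0.2, -0.2, -0.6]
finger_gap: 0.0347
```

step_arm([
  [3.5,[0,-0.5,0],[0,0,0]],
  [3.5,[0,-1.5,0],[0,0,0]],
  [3.5,[0,-3,0],[0,0,0]],
  [3.5,[0,-3.5,0],[0,0,0]],
  [3.5,[0,-3.5,0],[0,0,0]],
  [3.5,[-4,0,0],[0,0,0]],
  [3.5,[-4,0,0],[0,0,0]],
  [3.5,[-4,0,0],[0,0,0]],
  [3.5,[-4,0,0],[0,0,0]],
  [3.5,[-4,0,-1],[0,0,0]],
  [3.5,[-4,0,-2],[0,0,0]],
  [3.5,[0,0,0],[0,0,0]],
])

```text
time: 17.68
eef_pos: [0.4897, 0.2667, 0.2302]
ee_rot: [[0.007, 0.0, 1.0], [-1.0, 0.002, 0.007], [-0.002, -1.0, 0.0]]
contact_force: [-0.4, -0.9, 0.4]
finger_gap: 0.0352
```

Run:
```python
from h import *
np.set_printoptions(precision=4,suppress=True)
s=ctrl.state();print(s['eef_pos'],s['finger_gap'],s['contact_force'],s['time'])
p,d=ctrl.snapshot('scene');crop(p,200,140,125,115,6,'pics/s13.png');np.savez('scene13.npz',p=p,d=d)
p,d=ctrl.snapshot('top');crop(p,255,180,60,45,13,'pics/t13.png');np.savez('top13.npz',p=p,d=d)
```

```text
[0.4897 0.2667 0.2302] 0.035155225097473035 [-0.354  -0.8599  0.3632] 17.6833
```

View pics/s13.png

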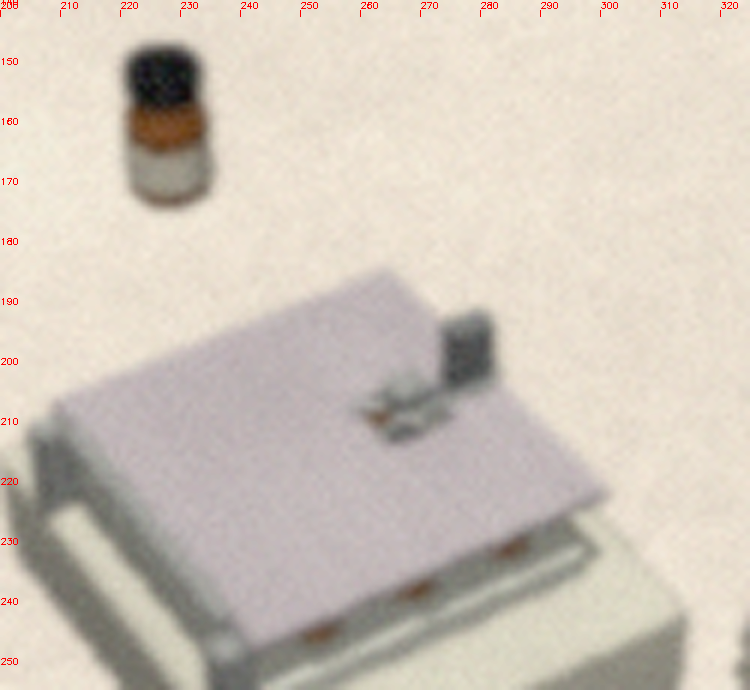

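View pics/t13.png

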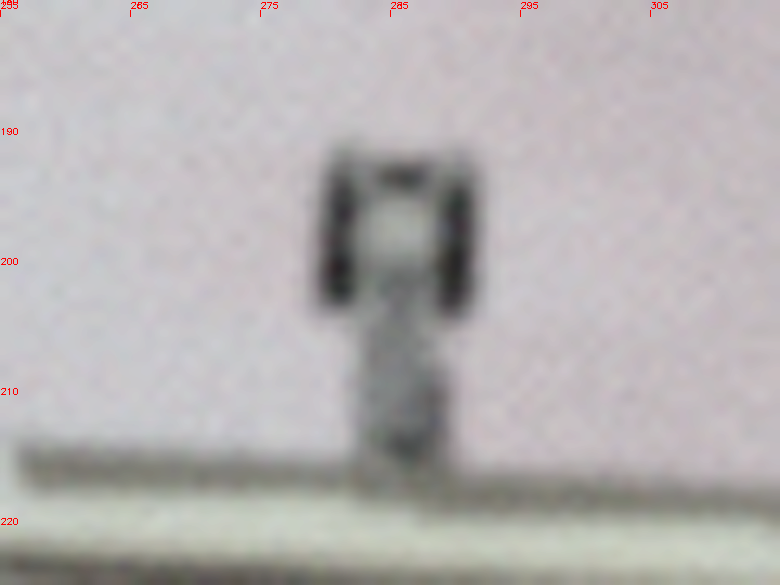

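Run:
```python
from h import *
np.set_printoptions(precision=4,suppress=True)
print('pin',onplane('top',255+400/13,180+228/13,.124))
print('mouth',onplane('top',255+345/13,180+148/13,.109),onplane('top',255+465/13,180+150/13,.109))
P={}
for n,(x0,x1,y0,y1) in {'top':(276,296,199,222),'scene':(268,290,186,208)}.items():
    D=np.load(n+'13.npz')['d']
    Q=np.array([dp(n,D,u,v) for u in range(x0,x1) for v in range(y0,y1) if D[v,u]>0])
    m=Q[:,2]>.127;print(n,m.sum(),Q[m].mean(0),Q[m].min(0),Q[m].max(0))
D=np.load('scene13.npz')['d'];P=np.array([dp('scene',D,u,v) for u in range(215,260,2) for v in range(195,240,2) if D[v,u]>0]);P=P[(P[:,2]>.1)&(P[:,2]<.13)&(P[:,0]<.66)]
print(np.linalg.lstsq(np.c_[P[:,:2],np.ones(len(P))],P[:,2],rcond=None)[0],len(P))
p=np.load('scene13.npz')['p'];cv2.imwrite('pics/s13full.png',p[:,:,::-1])
p=np.load('top13.npz')['p'];cv2.imwrite('pics/t13full.png',p[:,:,::-1])
```

```text
pin [0.5484 0.0221 0.124 ]
mouth [0.5659 0.0328 0.109 ] [0.5659 0.0089 0.109 ]
top 43 [0.5175 0.0243 0.1405] [0.5077 0.0189 0.1331] [0.5278 0.0293 0.1472]
scene 67 [0.5217 0.0265 0.1375] [0.5088 0.0178 0.1279] [0.5492 0.0317 0.1454]
[-0.0012 -0.0014  0.1093] 389
```

View pics/s13full.png

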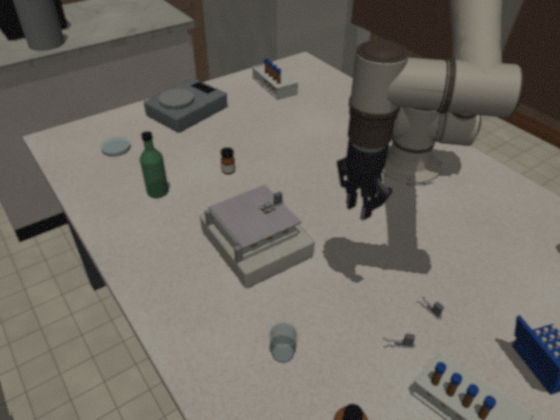

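Run:
```python
from bench import ctrl
print(ctrl.finish_job())
```

```text
the job is handed in; nothing more can be done
None
```

I shut the hold-down plate and pushed the clip farthest to the robot's right onto the pin until it snapped home. I let go with it lying on the plate, drew the arm clear, and handed the job in at about 17.7 s; no verdict was reported.

**Plate:** I pushed it down until it met a firm stop, with 15.5 N as the highest reading there. The last depth picture shows it level, with a slope of about 0.001.

**Snap:** The push rose to about 8 N, then dropped to about 0 within one step. Pressing a little further, the force rose by roughly 1 N per mm, which fits the pin resting against the stop tongue. The most I read on the pin was 7.9 N, against the 12.5 N limit.

**Clip seat:** In the last top view the mouth is 17.5 mm ahead of the pin axis (17 mm expected) and the tab about 31 mm behind it (32 mm expected). The tab stands upright, and I felt the clip touch the plate before opening the fingers.

**Glassware:** The bottle, oil bottle and beaker look unmoved in the last scene picture; I judged this by eye and did not measure it.

**Readings that disagreed:**
- **Fingertips:** they sat about 9 mm behind the reported tool point (toward the wrist), where the text says 17 mm ahead. Both the pictures and contact with the plate showed this, so I set heights by contact and pictures.
- **Pin position:** the two cameras placed the pin about 2 mm apart along x and 4 mm along y. I aimed between them, which was close enough for the mouth.

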